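Set the bench calliper to the red stop

ROBOT

A 7-joint arm with a two-finger parallel gripper is mounted at the origin on the work surface. World frame = base frame: x ahead of the robot, y to its left, z up, the work surface at z = 0. Lengths are in m, angles in degrees, forces in N, time in s.
With the tool pointing down it reaches from about 0.4 to 0.75 m from the base axis. Payload 19.5 kg.
Tool frame: the origin (TCP) lies at the centre of the arm's flange, where the gripper is bolted on; the fingertips stand 173 mm ahead of it and the grasp point (between the pads) lies 155 mm ahead of it; z points along the fingers, y is the line along which they close (so a half turn about z gives the same grasp; the last joint's range is limited). The gripper opens to 85 mm and grips with 20 to 120 N. Pads are 22 mm wide; open, the fingers measure 114 mm over their backs; the gripper's body (76 mm by 85 mm) begins 54 mm behind the grasp point. The pads swing forward as they close: fully open they stand 13 mm farther back than shut.
Start: joints at [-77.561, 40.479, -1.581, 85.061, 1.261, 54.483, -4.326], TCP at [0.147, 0.556, 0.405] pointing down, gripper open.
Joint ranges: [-155.06, 155.06], [-18.47, 123.98], [-90, 86.84], [0, 140.48], [-83.41, 263.41], [0, 116], [-161.91, 161.91]. Speed limits (degrees/s): [108.29, 108.29, 147.25, 147.25, 172.46, 172.46, 172.46].

INTERFACE

Orientations are given as [roll, pitch, yaw] about the fixed x, y, z axes, in that order (R = Rz(yaw) Ry(pitch) Rx(roll)).
In Python, from rig import robot, eyes gives the robot as it stands.
- The arm moves only by the tool servo_tool, never from a script. Its argument "targets" is a list of rows, each an object of numbers: "claw": the finger opening in mm, from 0 to 85.4; "x", "y", "z": the shift along the world's x, y, z in units of 50 mm (1.0 is 50 mm); "wx", "wy", "wz": the turn, a rotation vector about the world's x, y, z in degrees. A call has 1 to 20 rows; each row is the pose to reach, as a shift and turn from the pose commanded when the call began; what a row does not reach only later rows make up. A row lasts 1/10 s, in which the tool goes at most 50 mm and 8.59 degrees, less where a joint would pass 70% of its speed; a pose out of reach is approached as far as the arm can. A call with a gripper value outside its range is refused whole. The fingers move at their own pace and stop on an object; "grip_force" is the grip in N (left out, the last holds). Time passes only in rows, so rows that repeat a pose let the fingers close. It gives the time, the measured TCP pose, the force, the opening and the grip force at its end, in the units of the state.
- robot.get_obs(): the state, without advancing time (a new reading comes with each control period).
- eyes.snapshot(name): name is "side" or "top"; returns the picture (480x640x3 uint8, red, green, blue); there is no depth.
- eyes.get_calibration(name): a dict with "K" (3x3 intrinsics, pixels), "position" and "attitude" of the camera in the world. Camera axes: x right, y down, z forward; pixel columns grow to the right and rows downward; lengths in m; the calibration is good to about 2 mm. A picture is of the moment at which its call begins. get_calibration takes no time and is no camera call.
- robot.sign_off(): hands the job in; it is judged then, once.
The state is a dict: "clock": time; "joint_pos": joint angles; "qvel": joint speeds; "joint_torque": joint torques, N m; "eef_pos": TCP position; "tcp_rot": TCP orientation; "force": force on the tool from outside, world axes, zero at the start; "wrist_torque": the same for the moment, N m; "finger_gap": finger opening in m; "gripper_force": force on a finger pad.
Only numpy, scipy, OpenCV 4.12 (cv2) and the standard library are available. Lean on these libraries where they do the work, as an engineer would, in place of code of your own. Each camera call takes 0.05 s, during which the arm holds its last target. There are 200 camera calls.

TASK

Set the bench calliper to its red stop: with the fingertips press down the yellow pad in the middle of the sliding jaw, which frees its brake, and keeping it pressed push the jaw along the beam until it rests against the red stop; then let go so that the pad springs up and the brake holds it there. Only press and push, gently: never drag the jaw along with its brake on, do not grip it, and leave everything else on the bench where it lies.

Things in the scene. Friction and masses are not known exactly. Their poses are not given: they have to be found in the camera images.
- rail: The fixed beam of the bench calliper: an aluminium bar 460 mm long, 36 mm wide and 16 mm thick on two feet, its top 40 mm above the bench. Origin on the bench under the middle of the beam; the beam and the jaw's travel run along its y axis. A fixed steel blade sticks out 86 mm towards +x at its -y end.
- jaw (a joint): Position of the grey sliding jaw along the beam's y axis, in m, 0 at the beam's middle. The jaw is 72 mm long (along the beam) and 64 mm wide; a steel blade on it sticks out to 86 mm on the +x side, 24 to 40 mm above the bench. With the brake free it slides with about 1.5 N plus 4 N s/m; with the pad up the brake holds more than 25 N.
- pad (a joint): How far the yellow pad is pressed down, in m: 0 up (brake on), 0.006 fully down. The brake is fully free from about 0.0025 on. Its spring needs about 6 N to start and about 10 N fully down; it springs back up when let go.
- pad_top (a point): Centre of the top face of the yellow pad (40 mm across the beam, 48 mm along it), in the middle of the jaw; 59 mm above the bench when up. It is the floor of a pocket 52 mm long between the jaw's two end ribs (each 10 mm thick along the beam, top 68 mm above the bench), open at both sides, where the cheeks are 50 mm high. Its axes are those of the beam.
- red_stop_top (a point): Centre of the top of the red stop collar, 58 mm above the bench: a red block fixed round the beam, 24 mm long along the beam and 60 mm wide, with a small red screw head 18 mm wide and 10 mm tall on top. It can be at either end. When the jaw rests against it, this point lies 48 mm along the beam from the pad's centre.
- black_stop_top (a point): The same point of the black stop collar, of the same shape, fixed on the other end of the beam; not wanted.
- wax_plug: Bystander: loose dark green wax plug, upright cylinder 32 mm wide, 40 mm tall; origin under its centre.
- spatula: Bystander: loose spatula with a wooden handle, 190 mm long, lying flat along its x axis.
- wax_block: Bystander: loose dark green wax block 45 x 75 x 26 mm; origin under its centre.
- wax_bar: Bystander: loose green wax bar 16 x 160 x 16 mm, long along its y axis; origin under its centre.
- mug: Bystander: white mug 80 mm wide, 90 mm tall; origin under its centre.
- tin: Bystander: closed tin 74 mm wide, 80 mm tall; origin under its centre.

How it is judged (in metres and radians):
On the way, in this order (a step that is already met when the one before it is completed fails the run):
1. the pad is pressed down, away from the red stop, freeing the brake (value of joint pad above 0.002 m and not (horizontal distance between pad_top and red_stop_top below 0.0505 m)), for 0.1 s.
2. the jaw, its pad still pressed, is pushed up to the red stop (horizontal distance between pad_top and red_stop_top below 0.0505 m and value of joint pad above 0.0015 m), for 0.1 s.
At the end, for the whole second after the job is handed in: The sliding jaw rests against the red stop (pad centre and stop centre within 50.5 mm along the beam; 48 mm is full contact), the pad has sprung back up (pressed less than 1 mm) and the jaw is still (horizontal distance between pad_top and red_stop_top below 0.0505 m and value of joint pad below 0.001 m and velocity of joint jaw between -0.003 and 0.003 m/s); the robot touches nothing.
It fails at once if the jaw is forced along with its brake on (moving faster than 20 mm/s with the pad up) (value of joint pad below 0.0007 m and (velocity of joint jaw above 0.02 m/s or velocity of joint jaw below -0.02 m/s)).
It fails at once if the jaw is gripped or forced (more than 40 N from the fingers) (contact force between the fingers and rail above 40 N).
It fails at once if a loose thing on the bench (wax, spatula, mug or tin) is lifted or displaced by more than 10 mm (distance of any of wax_plug, spatula, wax_block, wax_bar, mug, tin from where it was at the start of the episode above 0.01 m).
It also fails if it takes over 35 s, if anything falls off the work surface, if the arm or the gripper's body presses on something with over 40 N, if the wrist force passes 120 N, or if a joint passes its speed limit or range.

## Working session

There is one attempt and no reset: what is moved stays moved. The work goes in short steps, Python scripts to look and compute and a tool call to move; the robot and the scene stay as the last step left them, time stands still between calls to the robot, and variables do not carry over. Pictures are saved under pics/ and viewed, at most 10 in all, crops included, and the job is handed in when it is done.

Besides the shell and the picture viewer there is one more tool, called after "Request:" in YAML: its name, and indented under it one key for each argument. servo_tool: Moves the arm, as the interface text tells. Its arguments: {"type":"object","properties":{"targets":{"type":"array","items":{"type":"object","properties":{"claw":{"type":"number"},"x":{"type":"number"},"y":{"type":"number"},"z":{"type":"number"},"wx":{"type":"number"},"wy":{"type":"number"},"wz":{"type":"number"}}}},"grip_force":{"type":"number"}},"required":["targets"]}

```bash
mkdir -p pics; ls; python3 - <<'E'
from rig import robot, eyes
import cv2
for n in("top","side"):
    im=eyes.snapshot(n); cv2.imwrite(f"pics/{n}0.png",im[:,:,::-1]); print(n,eyes.get_calibration(n))
o=robot.get_obs();print(o)
E
```

```text
pics
top {'K': array([[500.51438972,   0.        , 318.93373218],
       [  0.        , 500.51438972, 234.15437499],
       [  0.        ,   0.        ,   1.        ]]), 'position': array([ 0.45715657, -0.00143032,  1.21581434]), 'attitude': array([-176.12555977,    1.6828924 ,  -90.99634924])}
side {'K': array([[495.05975412,   0.        , 330.31554167],
       [  0.        , 495.05975412, 238.72931744],
       [  0.        ,   0.        ,   1.        ]]), 'position': array([ 0.03078303, -0.80332922,  0.83322961]), 'attitude': array([-128.1790319 ,   -0.46104692,  -31.65734081])}
{'clock': 0.1, 'joint_pos': array([-77.56102822,  40.50866564,  -1.58378253,  85.07881323,
         1.25916983,  54.48235848,  -4.32625846]), 'qvel': array([-0.00725189,  0.0113833 , -0.02226488, -0.11159108, -0.02684578,
        0.01708658,  0.02744924]), 'joint_torque': array([ 2.35979933e-03, -8.84283543e+01,  1.23738136e+00, -2.36452442e+01,
        1.71939447e-02,  5.06037235e-03, -5.37797041e-05]), 'eef_pos': array([0.14712353, 0.55580343, 0.40430283]), 'tcp_rot': array([-1.79947389e+02, -5.37103415e-04,  1.65171599e+02]), 'force': array([-0.51506447,  0.50317254, -0.17949833]), 'wrist_torque': array([ 0.02001175, -0.0036086 , -0.05186961]), 'gripper_force': 0.0, 'finger_gap': 0.08542691886600429}
```

View pics/top0.png

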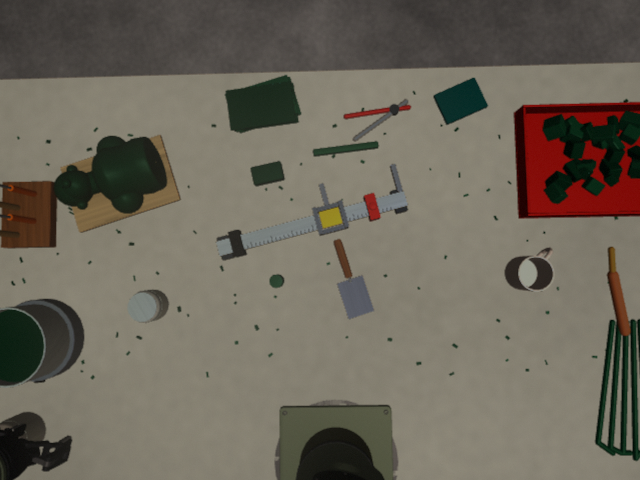

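View pics/side0.png

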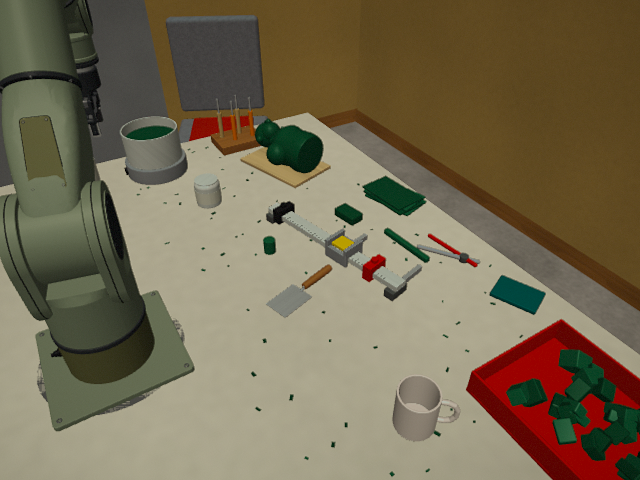

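The top view shows the yellow pad near (331,217), the red stop near (372,206) on the −y end and the black stop near (235,243). The side view agrees, with the pad at (344,243) and the red stop at (374,267).

```bash
cat > h.py <<'E'
import numpy as np, cv2
from scipy.spatial.transform import Rotation as Ro
from rig import eyes
def ray(n,px,z):
    c=eyes.get_calibration(n); R=Ro.from_euler('xyz',c['attitude'],degrees=True).as_matrix()
    d=R@np.linalg.solve(c['K'],[*px,1]); p=np.array(c['position']); return p+d*(z-p[2])/d[2]
def blob(im,lo,hi,box):
    h=cv2.cvtColor(im,cv2.COLOR_RGB2HSV); m=cv2.inRange(h,lo,hi); k=np.zeros_like(m)
    x0,y0,x1,y1=box; k[y0:y1,x0:x1]=m[y0:y1,x0:x1]
    n,l,s,c=cv2.connectedComponentsWithStats(k); i=1+np.argmax(s[1:,4]); pts=np.argwhere(l==i)[:,::-1].astype(np.float32)
    return c[i],s[i],cv2.minAreaRect(pts)
E
python3 - <<'E'
from h import *
Y=((22,120,80),(35,255,255)); R=((0,150,80),(6,255,255))
for n,bp,br in(("top",(300,190,360,240),(360,185,385,225)),("side",(320,225,370,262),(355,250,390,285))):
    im=cv2.imread(f"pics/{n}0.png")[:,:,::-1].copy()
    for nm,c,b,z in(("pad",Y,bp,.059),("red",R,br,.058)):
        p,s,r=blob(im,*c,b); print(n,nm,p.round(1),s,r,ray(n,p,z).round(4))
        if nm=="pad":
            q=cv2.boxPoints(r); print([ray(n,a,z).round(4)[:2].tolist() for a in q])
    if n=="top":
      for nm,px in(("black",(235,243)),("spat",(338,240)),("spat2",(348,276)),("plug",(277,281)),("tin",(148,306)),("railend",(407,200)),("block",(268,174))): print(nm,ray(n,px,.04).round(3))
    cv2.imwrite(f"pics/c{n}.png",cv2.resize(im[150:300,220:420] if n=="top" else im[190:310,250:430],None,fx=4,fy=4,interpolation=2)[:,:,::-1])
E
```

```text
top pad [330.2 217.1] [319 207  24  21 353] ((330.2647399902344, 217.05882263183594), (17.220027923583984, 20.372989654541016), 75.96376037597656) [0.5754 0.0044 0.059 ]
[[0.5897, 0.0317], [0.6003, -0.0144], [0.5611, -0.0233], [0.5505, 0.0227]]
top red [371.8 206.2] [364 193  16  27 258] ((371.8438415527344, 206.23782348632812), (25.42616844177246, 10.1704683303833), 74.47589111328125) [ 0.5989 -0.0927  0.058 ]
black [0.52  0.231 0.04 ]
spat [ 0.523 -0.013  0.04 ]
spat2 [ 0.438 -0.035  0.04 ]
plug [0.429 0.132 0.04 ]
tin [0.376 0.438 0.04 ]
railend [ 0.614 -0.177  0.04 ]
block [0.683 0.151 0.04 ]
side pad [342.  242.6] [332 235  22  16 199] ((342.0384521484375, 242.3076629638672), (13.31280517578125, 18.582454681396484), 56.3099365234375) [0.5697 0.0033 0.059 ]
[[0.5467, 0.0201], [0.6033, 0.0358], [0.5941, -0.0121], [0.5394, -0.0261]]
side red [372.3 266.6] [362 254  24  28 339] ((372.4840393066406, 266.60064697265625), (16.109153747558594, 29.61823272705078), 42.709388732910156) [ 0.5825 -0.1096  0.058 ]
```

View pics/ctop.png

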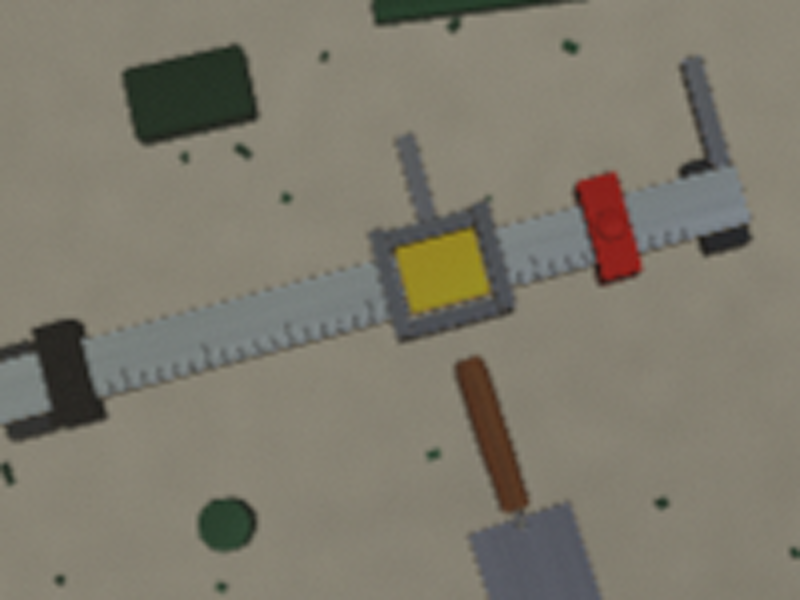

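Request:
servo_tool:
  targets:
    - {"x": 4.28, "y": -5.52, "z": 0, "wz": -31, "claw": 0}
    - {"x": 4.28, "y": -5.52, "z": 0, "wz": -31, "claw": 0}
    - {"x": 4.28, "y": -5.52, "z": 0, "wz": -31, "claw": 0}
    - {"x": 4.28, "y": -5.52, "z": 0, "wz": -31, "claw": 0}
    - {"x": 4.28, "y": -5.52, "z": 0, "wz": -31, "claw": 0}
    - {"x": 4.28, "y": -5.52, "z": 0, "wz": -31, "claw": 0}
    - {"x": 8.56, "y": -11.04, "z": -1, "wz": -61.6, "claw": 0}
    - {"x": 8.56, "y": -11.04, "z": -1, "wz": -61.6, "claw": 0}
    - {"x": 8.56, "y": -11.04, "z": -1, "wz": -61.6, "claw": 0}
    - {"x": 8.56, "y": -11.04, "z": -1, "wz": -61.6, "claw": 0}
    - {"x": 8.56, "y": -11.04, "z": -1, "wz": -61.6, "claw": 0}
    - {"x": 8.56, "y": -11.04, "z": -1, "wz": -61.6, "claw": 0}
    - {"x": 8.56, "y": -11.04, "z": -1, "wz": -61.6, "claw": 0}
    - {"x": 8.56, "y": -11.04, "z": -1, "wz": -61.6, "claw": 0}
    - {"x": 8.56, "y": -11.04, "z": -2, "wz": -61.6, "claw": 0}
    - {"x": 8.56, "y": -11.04, "z": -2, "wz": -61.6, "claw": 0}
    - {"x": 8.56, "y": -11.04, "z": -2.4, "wz": -61.6, "claw": 0}
    - {"x": 8.56, "y": -11.04, "z": -2.4, "wz": -61.6, "claw": 0}
    - {"x": 8.56, "y": -11.04, "z": -2.4, "wz": -61.6, "claw": 0}
    - {"x": 8.56, "y": -11.04, "z": -2.4, "wz": -61.6, "claw": 0}
  grip_force: 20

```text
invalid input at $.targets[0]: expected keys claw, x, y, z, wx, wy, wz
```

Request:
servo_tool:
  targets:
    - {"x": 4.28, "y": -5.52, "z": 0, "wx": 0, "wy": 0, "wz": -31, "claw": 0}
    - {"x": 4.28, "y": -5.52, "z": 0, "wx": 0, "wy": 0, "wz": -31, "claw": 0}
    - {"x": 4.28, "y": -5.52, "z": 0, "wx": 0, "wy": 0, "wz": -31, "claw": 0}
    - {"x": 4.28, "y": -5.52, "z": 0, "wx": 0, "wy": 0, "wz": -31, "claw": 0}
    - {"x": 4.28, "y": -5.52, "z": 0, "wx": 0, "wy": 0, "wz": -31, "claw": 0}
    - {"x": 4.28, "y": -5.52, "z": 0, "wx": 0, "wy": 0, "wz": -31, "claw": 0}
    - {"x": 8.56, "y": -11.04, "z": -1, "wx": 0, "wy": 0, "wz": -61.6, "claw": 0}
    - {"x": 8.56, "y": -11.04, "z": -1, "wx": 0, "wy": 0, "wz": -61.6, "claw": 0}
    - {"x": 8.56, "y": -11.04, "z": -1, "wx": 0, "wy": 0, "wz": -61.6, "claw": 0}
    - {"x": 8.56, "y": -11.04, "z": -1, "wx": 0, "wy": 0, "wz": -61.6, "claw": 0}
    - {"x": 8.56, "y": -11.04, "z": -1, "wx": 0, "wy": 0, "wz": -61.6, "claw": 0}
    - {"x": 8.56, "y": -11.04, "z": -1, "wx": 0, "wy": 0, "wz": -61.6, "claw": 0}
    - {"x": 8.56, "y": -11.04, "z": -1, "wx": 0, "wy": 0, "wz": -61.6, "claw": 0}
    - {"x": 8.56, "y": -11.04, "z": -1, "wx": 0, "wy": 0, "wz": -61.6, "claw": 0}
    - {"x": 8.56, "y": -11.04, "z": -2, "wx": 0, "wy": 0, "wz": -61.6, "claw": 0}
    - {"x": 8.56, "y": -11.04, "z": -2, "wx": 0, "wy": 0, "wz": -61.6, "claw": 0}
    - {"x": 8.56, "y": -11.04, "z": -2.4, "wx": 0, "wy": 0, "wz": -61.6, "claw": 0}
    - {"x": 8.56, "y": -11.04, "z": -2.4, "wx": 0, "wy": 0, "wz": -61.6, "claw": 0}
    - {"x": 8.56, "y": -11.04, "z": -2.4, "wx": 0, "wy": 0, "wz": -61.6, "claw": 0}
    - {"x": 8.56, "y": -11.04, "z": -2.4, "wx": 0, "wy": 0, "wz": -61.6, "claw": 0}
  grip_force: 20

```text
clock: 2.1
eef_pos: [0.5753, 0.0042, 0.2863]
tcp_rot: [179.9, 0.0, 103.6]
force: [-0.4, 0.1, -0.4]
finger_gap: -0.0001
gripper_force: 0.0
```

```bash
python3 - <<'E'
from h import *
a=eyes.snapshot("side")[140:300,240:440]; b=eyes.snapshot("top")[150:290,250:420]
a=cv2.resize(a,(500,400),interpolation=2); 
cv2.imwrite("pics/s1.png",a[:,:,::-1])
E
```

```text
(no output)
```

View pics/s1.png

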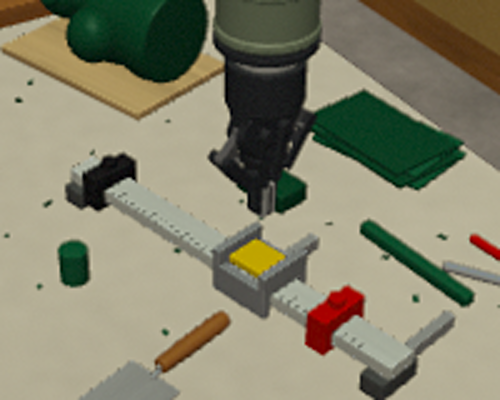

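The shut fingertips (crop 261,212) hang straight above the pad (258,258). I'll descend in small steps.

Request:
servo_tool:
  targets:
    - {"x": 0, "y": 0, "z": -0.5, "wx": 0, "wy": 0, "wz": 0, "claw": 0}
    - {"x": 0, "y": 0, "z": -0.8, "wx": 0, "wy": 0, "wz": 0, "claw": 0}
    - {"x": 0, "y": 0, "z": -0.9, "wx": 0, "wy": 0, "wz": 0, "claw": 0}
    - {"x": 0, "y": 0, "z": -0.95, "wx": 0, "wy": 0, "wz": 0, "claw": 0}
    - {"x": 0, "y": 0, "z": -1.0, "wx": 0, "wy": 0, "wz": 0, "claw": 0}
    - {"x": 0, "y": 0, "z": -1.04, "wx": 0, "wy": 0, "wz": 0, "claw": 0}
    - {"x": 0, "y": 0, "z": -1.04, "wx": 0, "wy": 0, "wz": 0, "claw": 0}
    - {"x": 0, "y": 0, "z": -1.04, "wx": 0, "wy": 0, "wz": 0, "claw": 0}

```text
clock: 3.0
eef_pos: [0.5752, 0.0039, 0.233]
tcp_rot: [180.0, 0.0, 103.6]
force: [0.3, -0.4, 0.2]
finger_gap: 0.0001
gripper_force: 0.0
```

Request:
servo_tool:
  targets:
    - {"x": 0, "y": 0, "z": -0.02, "wx": 0, "wy": 0, "wz": 0, "claw": 0}
    - {"x": 0, "y": 0, "z": -0.04, "wx": 0, "wy": 0, "wz": 0, "claw": 0}
    - {"x": 0, "y": 0, "z": -0.06, "wx": 0, "wy": 0, "wz": 0, "claw": 0}
    - {"x": 0, "y": 0, "z": -0.06, "wx": 0, "wy": 0, "wz": 0, "claw": 0}
    - {"x": 0, "y": 0, "z": -0.06, "wx": 0, "wy": 0, "wz": 0, "claw": 0}

```text
clock: 3.5
eef_pos: [0.5752, 0.0038, 0.23]
tcp_rot: [180.0, 0.0, 103.6]
force: [-0.5, -1.0, 7.7]
finger_gap: 0.0
gripper_force: 3.5
```

Request:
servo_tool:
  targets:
    - {"x": 0, "y": 0, "z": -0.02, "wx": 0, "wy": 0, "wz": 0, "claw": 0}
    - {"x": 0, "y": 0, "z": -0.035, "wx": 0, "wy": 0, "wz": 0, "claw": 0}
    - {"x": 0, "y": 0, "z": -0.035, "wx": 0, "wy": 0, "wz": 0, "claw": 0}
    - {"x": 0, "y": 0, "z": -0.035, "wx": 0, "wy": 0, "wz": 0, "claw": 0}

```text
clock: 3.9
eef_pos: [0.5752, 0.0038, 0.2282]
tcp_rot: [180.0, 0.0, 103.6]
force: [-1.0, 1.4, 7.9]
finger_gap: 0.0001
gripper_force: 4.0
```

Request:
servo_tool:
  targets:
    - {"x": 0.014, "y": -0.058, "z": 0, "wx": 0, "wy": 0, "wz": 0, "claw": 0}
    - {"x": 0.028, "y": -0.117, "z": 0, "wx": 0, "wy": 0, "wz": 0, "claw": 0}
    - {"x": 0.042, "y": -0.175, "z": 0, "wx": 0, "wy": 0, "wz": 0, "claw": 0}
    - {"x": 0.056, "y": -0.233, "z": 0, "wx": 0, "wy": 0, "wz": 0, "claw": 0}
    - {"x": 0.07, "y": -0.292, "z": 0, "wx": 0, "wy": 0, "wz": 0, "claw": 0}
    - {"x": 0.085, "y": -0.35, "z": 0, "wx": 0, "wy": 0, "wz": 0, "claw": 0}
    - {"x": 0.099, "y": -0.408, "z": 0, "wx": 0, "wy": 0, "wz": 0, "claw": 0}
    - {"x": 0.113, "y": -0.467, "z": 0, "wx": 0, "wy": 0, "wz": 0, "claw": 0}
    - {"x": 0.127, "y": -0.525, "z": 0, "wx": 0, "wy": 0, "wz": 0, "claw": 0}
    - {"x": 0.141, "y": -0.583, "z": 0, "wx": 0, "wy": 0, "wz": 0, "claw": 0}
    - {"x": 0.155, "y": -0.642, "z": 0, "wx": 0, "wy": 0, "wz": 0, "claw": 0}
    - {"x": 0.169, "y": -0.7, "z": 0, "wx": 0, "wy": 0, "wz": 0, "claw": 0}

```text
clock: 5.1
eef_pos: [0.5838, -0.0311, 0.2283]
tcp_rot: [179.9, -0.0, 103.6]
force: [0.2, 1.8, 7.7]
finger_gap: -0.0001
gripper_force: 4.0
```

```bash
python3 - <<'E'
from h import *
from rig import robot
o=robot.get_obs(); print(o['force'],o['eef_pos'])
a=eyes.snapshot("side")[200:300,290:415]
cv2.imwrite("pics/s2.png",cv2.resize(a,(500,400),interpolation=2)[:,:,::-1])
E
```

```text
[0.20721992 1.82287327 7.73735675] [ 0.58384546 -0.0310718   0.22833006]
```

View pics/s2.png

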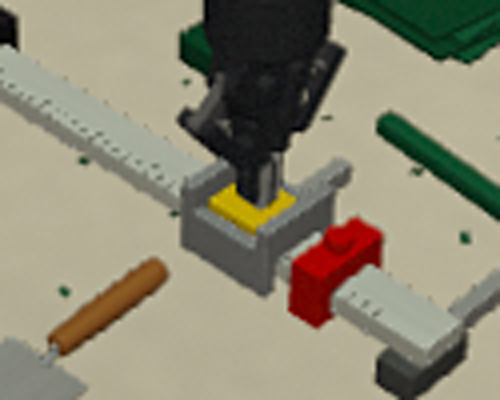

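The jaw (crop 255,215) is moving with its pad down, and the gap to the red stop at (335,270) is closing.

Request:
servo_tool:
  targets:
    - {"x": 0.0094, "y": -0.039, "z": 0, "wx": 0, "wy": 0, "wz": 0, "claw": 0}
    - {"x": 0.019, "y": -0.078, "z": 0, "wx": 0, "wy": 0, "wz": 0, "claw": 0}
    - {"x": 0.028, "y": -0.117, "z": 0, "wx": 0, "wy": 0, "wz": 0, "claw": 0}
    - {"x": 0.038, "y": -0.156, "z": 0, "wx": 0, "wy": 0, "wz": 0, "claw": 0}
    - {"x": 0.047, "y": -0.194, "z": 0, "wx": 0, "wy": 0, "wz": 0, "claw": 0}
    - {"x": 0.056, "y": -0.233, "z": 0, "wx": 0, "wy": 0, "wz": 0, "claw": 0}
    - {"x": 0.066, "y": -0.272, "z": 0, "wx": 0, "wy": 0, "wz": 0, "claw": 0}

```text
clock: 5.85
eef_pos: [0.5872, -0.0446, 0.2284]
tcp_rot: [179.9, -0.0, 103.6]
force: [-0.1, 2.2, 8.9]
finger_gap: -0.0
gripper_force: 4.0
```

Request:
servo_tool:
  targets:
    - {"x": 0.005, "y": -0.02, "z": 0, "wx": 0, "wy": 0, "wz": 0, "claw": 0}
    - {"x": 0.01, "y": -0.04, "z": 0, "wx": 0, "wy": 0, "wz": 0, "claw": 0}
    - {"x": 0.014, "y": -0.058, "z": 0, "wx": 0, "wy": 0, "wz": 0, "claw": 0}
    - {"x": 0.019, "y": -0.078, "z": 0, "wx": 0, "wy": 0, "wz": 0, "claw": 0}
    - {"x": 0.023, "y": -0.097, "z": 0, "wx": 0, "wy": 0, "wz": 0, "claw": 0}

```text
clock: 6.35
eef_pos: [0.5882, -0.0487, 0.2282]
tcp_rot: [180.0, -0.1, 103.6]
force: [-0.8, 6.6, 7.6]
finger_gap: -0.0001
gripper_force: 4.0
```

```bash
python3 - <<'E'
from h import *
a=eyes.snapshot("side")[200:300,290:415]
cv2.imwrite("pics/s3.png",cv2.resize(a,(500,400),interpolation=2)[:,:,::-1])
E
```

```text
(no output)
```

View pics/s3.png

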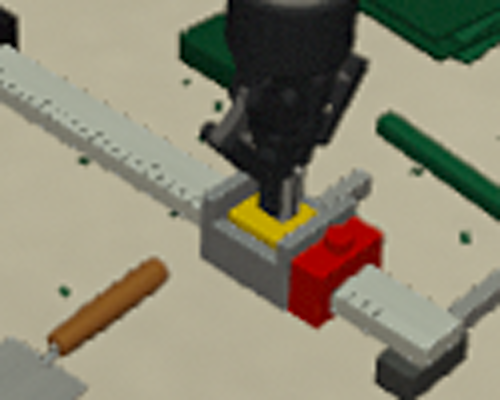

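The jaw now looks flush against the red stop (crop 290,270), and the lateral force is rising. I'll push slightly more to confirm contact.

Request:
servo_tool:
  targets:
    - {"x": 0.005, "y": -0.02, "z": 0, "wx": 0, "wy": 0, "wz": 0, "claw": 0}
    - {"x": 0.01, "y": -0.04, "z": 0, "wx": 0, "wy": 0, "wz": 0, "claw": 0}
    - {"x": 0.01, "y": -0.04, "z": 0, "wx": 0, "wy": 0, "wz": 0, "claw": 0}
    - {"x": 0.01, "y": -0.04, "z": 0, "wx": 0, "wy": 0, "wz": 0, "claw": 0}

```text
clock: 6.8
eef_pos: [0.5887, -0.0508, 0.2282]
tcp_rot: [180.0, -0.1, 103.6]
force: [-1.6, 5.8, 8.4]
finger_gap: 0.0
gripper_force: 4.0
```

Lateral force has levelled at about 6 N, well above the 1.5 N slide friction, so the fingers are now slipping on the pad. The jaw is on the stop, so I'll lift straight up.

Request:
servo_tool:
  targets:
    - {"x": 0, "y": 0, "z": 0.04, "wx": 0, "wy": 0, "wz": 0, "claw": 0}
    - {"x": 0, "y": 0, "z": 0.08, "wx": 0, "wy": 0, "wz": 0, "claw": 0}
    - {"x": 0, "y": 0, "z": 0.14, "wx": 0, "wy": 0, "wz": 0, "claw": 0}
    - {"x": 0, "y": 0, "z": 0.3, "wx": 0, "wy": 0, "wz": 0, "claw": 0}
    - {"x": 0, "y": 0, "z": 0.6, "wx": 0, "wy": 0, "wz": 0, "claw": 0}
    - {"x": 0, "y": 0, "z": 1.2, "wx": 0, "wy": 0, "wz": 0, "claw": 0}
    - {"x": 0, "y": 0, "z": 2, "wx": 0, "wy": 0, "wz": 0, "claw": 0}
    - {"x": 0, "y": 0, "z": 3, "wx": 0, "wy": 0, "wz": 0, "claw": 0}
    - {"x": 0, "y": 0, "z": 3, "wx": 0, "wy": 0, "wz": 0, "claw": 0}
    - {"x": 0, "y": 0, "z": 3, "wx": 0, "wy": 0, "wz": 0, "claw": 0}

```text
clock: 7.8
eef_pos: [0.5884, -0.0517, 0.3791]
tcp_rot: [179.9, 0.0, 103.6]
force: [0.5, 0.0, -1.4]
finger_gap: 0.0001
gripper_force: 0.0
```

```bash
python3 - <<'E'
from h import *
a=eyes.snapshot("side")[200:300,290:415]
cv2.imwrite("pics/s4.png",cv2.resize(a,(500,400),interpolation=2)[:,:,::-1])
E
```

```text
(no output)
```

View pics/s4.png

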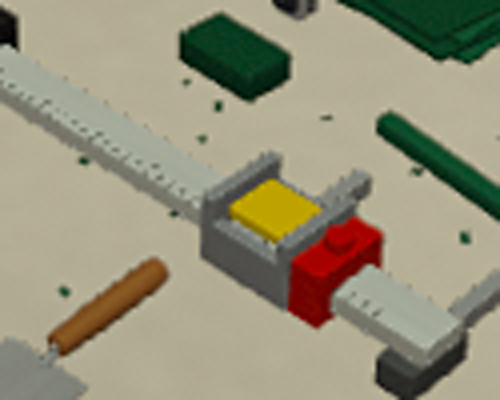

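The jaw sits flush against the red stop (crop 290,270), the pad is up (275,210), and the fingers are clear.

```bash
python3 -c "
from rig import robot
print(robot.sign_off())"
```

```text
the job is handed in; nothing more can be done
None
```

I pushed the jaw up to the red stop with its pad pressed, let the pad spring back up, lifted the arm clear and handed the job in; the final camera picture shows the jaw flush against the stop, but the judge returned no verdict.

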